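# Square up the finish sample boards

## Task

A roll of masking tape has been left on the maple sample board in the squaring jig: move it off and lay it flat on the bench. Then pile the other two sample boards flat on that one, and push the pile square into the jig's corner so that every board's long edge is flush with the long fence and its short edge flush with the end stop. Press gently, never with more than 40 N on the fence and stop, and leave everything else on the bench where it is.

Things in the scene. Friction and masses are not known exactly. Their poses are not given: they have to be found in the camera images.
- jig: squaring jig fixed to the bench: plywood base 180 (x) x 200 (y) x 6 mm, origin at the centre of its underside. 12 mm aluminium walls, 56 mm high over the bench: long fence along the -x edge (inner face x = -78 mm), end stop along the +y edge (inner face y = +88 mm); +x and -y sides are open. A board pushed home has its origin at x = -48, y = +23 mm, width along x; no finger fits behind it
- fence: the long fence and the end stop together, one aluminium L fixed to the jig base; its frame coincides with the frame of the jig
- corner (a point): inside corner of the jig where long fence and end stop meet, at the top surface of the base plate (6 mm above the bench)
- board0: one of three identical flat bare-maple finish sample boards, 60 x 130 x 14 mm, 90 g, lying flat; origin at the centre of its underside, x across the 60 mm width, y along the 130 mm length, z up. A half turn about z looks the same. This one starts in the jig, askew and away from its walls, under the tape roll
- board1: one of three identical flat bare-maple finish sample boards, 60 x 130 x 14 mm, 90 g, lying flat; origin at the centre of its underside, x across the 60 mm width, y along the 130 mm length, z up. A half turn about z looks the same. Starts on the bench
- board2: one of three identical flat bare-maple finish sample boards, 60 x 130 x 14 mm, 90 g, lying flat; origin at the centre of its underside, x across the 60 mm width, y along the 130 mm length, z up. A half turn about z looks the same. Starts on the bench
- tape: cream roll of masking tape lying flat on the board in the jig (its underside 20 mm above the bench), a rigid ring of 106 mm outer diameter, 76 mm bore, 25 mm high, so a 15 mm wall to grip; 120 g; origin at the centre of its underside, z along its axis
- sanding_block: bystander: cork sanding block 65 x 110 x 32 mm, origin at the centre of its underside
- offcut: bystander: small maple offcut 45 x 60 x 14 mm, not one of the sample boards; origin at the centre of its underside
- pencil: bystander: flat carpenter's pencil 14 x 170 x 8 mm, long along its y; origin at the centre of its underside
- brush: bystander: hand brush about 200 mm long, lying along its own x; origin on its underside
- small_roll: bystander: smaller, flatter green tape roll, 90 mm outer diameter, 68 mm bore, 18 mm high; origin at the centre of its underside
- can: bystander: closed paint can 100 mm in diameter, 115 mm high; origin at the centre of its underside
- jar: bystander: glass jar 76 mm in diameter with markers standing in it, 155 mm high in all; origin at the centre of its underside

How it is judged (in metres and radians):
On the way:
1. the roll of masking tape lies flat on the bench itself, its centre more than 190 mm from the centre of the jig (horizontal distance between tape and jig above 0.19 m and height (world z) of tape between -0.01 and 0.006 m and angle between tape's own z axis and vertical below 0.1 rad), for 0.2 s.
At the end, for the whole second after the job is handed in: The three boards lie flat in one pile in the jig (any order), at rest, each within 2 mm of flush with the long fence and with the end stop and parallel to the fence within 0.025 rad; the tape roll lies flat on the bench itself, over 190 mm from the jig, centre to centre (all of step 1 and linear speed of each of tape, board0, board1, board2 below 0.02 m/s and x of board0 in the frame of jig between -0.05 and -0.046 m and y of board0 in the frame of jig between 0.021 and 0.025 m and z of board0 in the frame of jig between 0.003 and 0.037 m and angle between the x axis of each of board0, board1, board2 and the x axis of jig, either way round below 0.025 rad and angle between each of board0, board1, board2's own z axis and vertical below 0.04 rad and x of board1 in the frame of jig between -0.05 and -0.046 m and y of board1 in the frame of jig between 0.021 and 0.025 m and z of board1 in the frame of jig between 0.003 and 0.037 m and x of board2 in the frame of jig between -0.05 and -0.046 m and y of board2 in the frame of jig between 0.021 and 0.025 m and z of board2 in the frame of jig between 0.003 and 0.037 m); the robot touches nothing.
It fails at once if the long fence and end stop are pressed or knocked, by boards, roll or robot, with more than 40 N in all (contact force between fence and anything else above 40 N).
It fails at once if a bystander (sanding block, offcut, pencil, brush, small green roll, can or jar) is moved by more than 30 mm (distance of any of sanding_block, offcut, pencil, brush, small_roll, can, jar from where it was at the start of the episode above 0.03 m).
It also fails if it takes over 69 s, if anything falls off the work surface, if the arm or the gripper's body presses on something with over 40 N, if the wrist force passes 120 N, or if a joint passes its speed limit or range.

## Robot

A 6-joint arm with a two-finger parallel gripper is mounted at the origin on the work surface. World frame = base frame: x ahead of the robot, y to its left, z up, the work surface at z = 0. Lengths are in m, angles in degrees, forces in N, time in s.
With the tool pointing down it reaches from about 0.3 to 0.775 m from the base axis. Payload 14.6 kg.
Tool frame: the origin (TCP) lies between the finger pads; the fingertips stand 11 mm ahead of it and the grasp point (between the pads) lies 8 mm behind it; z points along the fingers, y is the line along which they close (so a half turn about z gives the same grasp; the last joint's range is limited). The gripper opens to 85 mm and grips with 20 to 120 N. Pads are 22 mm wide; open, the fingers measure 114 mm over their backs; the gripper's body (76 mm by 85 mm) begins 54 mm behind the grasp point. The pads swing forward as they close: fully open they stand 13 mm farther back than shut.
Start: joints at [67.46, 17.183, 87.147, -0, 75.671, -3.816], TCP at [0.177, 0.521, 0.242] pointing down, gripper open.
Joint ranges: [-173.82, 173.82], [-45.26, 126.66], [13.44, 144.39], [-59.66, 239.66], [0, 175.72], [-146.38, 146.38]. Speed limits (degrees/s): [127.2, 127.2, 147.25, 180, 180, 180].

## Interface

Orientations are given as a 3x3 rotation matrix whose columns are the frame's x, y, z axes.
In Python, from bench import robot, optics gives the robot as it stands. The module is installed in compiled form; this text tells all that it offers.
- The arm moves only by the tool move_arm, never from a script. Its argument "deltas" is a list of rows, each a list of 7 numbers: the shift along the tool's x, y, z normalised to -1 to 1, where 1 is 0.2 m, then the turn, a rotation vector about the tool's x, y, z normalised to -1 to 1, where 1 is 0.12 rad, then the closure, from 0 (fully open) to 1 (shut). In form: [[x, y, z, ax, ay, az, hand], ...]. A call has 1 to 20 rows; each row shifts and turns the commanded pose from where the row before left it, along the tool's axes as they then stand; what a row does not reach is not made up. A row lasts 1/12 s, in which the tool goes at most 41.7 mm and 7.16 degrees, less where a joint would pass 70% of its speed; a pose out of reach is approached as far as the arm can. A call with a number of a shift or a turn outside -1 to 1 is refused whole. A call with a gripper value outside its range is refused whole. The fingers move at their own pace and stop on an object; "grip_force" is the grip in N (left out, the last holds). Time passes only in rows, so rows that do not move let the fingers close. It gives the time, the measured TCP pose, the force, the opening and the grip force at its end, in the units of the state.
- robot.sense(): the state, without advancing time (a new reading comes with each control period).
- optics.snapshot(name): name is "scene" or "top" or "wrist"; returns the picture (480x640x3 uint8, blue, green, red); there is no depth.
- optics.calibration(name): a dict with "fov_y" (degrees; the focal length in pixels is half the picture's height over the tangent of half this angle, whatever the lens; pixels are square), "cx", "cy" (the principal point, pixels), "R" (3x3) and "t" (3): a world point X has camera coordinates R X + t. Camera axes: x right, y down, z forward; pixel columns grow to the right and rows downward; lengths in m; the calibration is good to about 2 mm. A picture is of the moment at which its call begins: read the wrist's pose just before it. calibration takes no time and is no camera call; for the wrist camera it gives the pose at the moment of the call.
- robot.finish_job(): hands the job in; it is judged then, once.
The state is a dict: "clock": time; "joint_pos": joint angles; "qvel": joint speeds; "tau": joint torques, N m; "tool_pos": TCP position; "eef_rot": TCP orientation; "force": force on the tool from outside, world axes, zero at the start; "moment": the same for the moment, N m; "width": finger opening in m; "grasp_force": force on a finger pad.
Only numpy, scipy, OpenCV 4.12 (cv2) and the standard library are available. Lean on these libraries where they do the work, as an engineer would, in place of code of your own. Each camera call takes 0.05 s, during which the arm holds its last target. There are 200 camera calls.

## Working session

There is one attempt and no reset: what is moved stays moved. The work goes in short steps, Python scripts to look and compute and a tool call to move; the robot and the scene stay as the last step left them, time stands still between calls to the robot, and variables do not carry over. Pictures are saved under pics/ and viewed, at most 10 in all, crops included, and the job is handed in when it is done.

Besides the shell and the picture viewer there is one more tool, called after "Request:" in YAML: its name, and indented under it one key for each argument. move_arm: Moves the arm, as the interface text tells. Its arguments: {"type":"object","properties":{"deltas":{"type":"array","items":{"type":"array","items":{"type":"number"}}},"grip_force":{"type":"number"}},"required":["deltas"]}

```bash
mkdir -p pics; python3 - <<'E'
from bench import robot, optics
import cv2,json
for n in ["top","scene"]:
    cv2.imwrite(f"pics/{n}0.png",optics.snapshot(n)); c=optics.calibration(n); print(n,c)
s=robot.sense(); print(s)
E
```

```text
top {'fov_y': 42.04172839891436, 'cx': 319.9263243015704, 'cy': 235.404647283588, 'R': array([[-0.02346127, -0.99944414, -0.0236851 ],
       [-0.99875856,  0.02447336, -0.04338654],
       [ 0.04394208,  0.02263779, -0.99877756]]), 't': array([0.01301609, 0.5434593 , 1.45529743])}
scene {'fov_y': 47.40668329871705, 'cx': 331.9601857538976, 'cy': 241.2810027154542, 'R': array([[ 0.23181243,  0.97275394, -0.00357406],
       [ 0.54038713, -0.13183044, -0.83102496],
       [-0.80885397,  0.19071054, -0.55622365]]), 't': array([-0.09942882, -0.27002078,  1.88266637])}
{'clock': 0.1, 'joint_pos': array([ 6.74601249e+01,  1.72145205e+01,  8.71776295e+01, -7.46315290e-04,
        7.56703696e+01, -3.81632570e+00]), 'qvel': array([-0.06846538, -0.14336667, -0.09388183,  0.01064132,  0.0958929 ,
        0.0343556 ]), 'tau': array([ 5.85158286e-04, -5.44370198e+01, -3.62373805e+01, -1.91684757e-05,
        2.99464817e-03, -2.45993988e-06]), 'tool_pos': array([0.17648255, 0.52070159, 0.24175163]), 'eef_rot': array([[-9.47079446e-01,  3.20999000e-01, -4.06618790e-04],
       [ 3.20999252e-01,  9.47078906e-01, -1.01265887e-03],
       [ 6.00375933e-05, -1.08959273e-03, -9.99999405e-01]]), 'force': array([-0.06996906, -0.70212247, -0.24151574]), 'moment': array([-0.04010959,  0.00572485,  0.02689572]), 'grasp_force': 0.0, 'width': 0.08539133125344286}
```

View pics/top0.png

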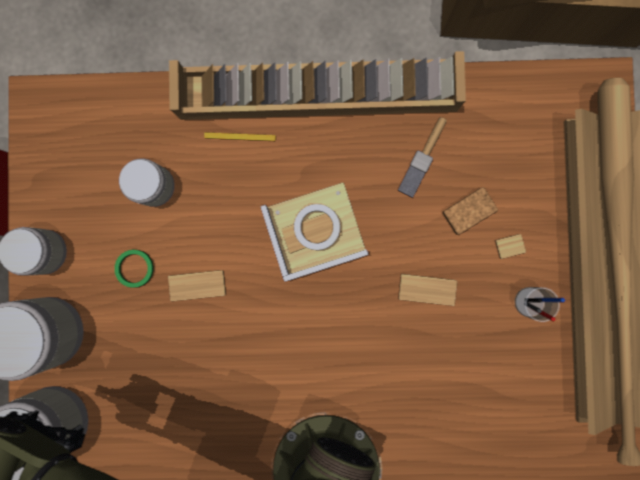

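View pics/scene0.png

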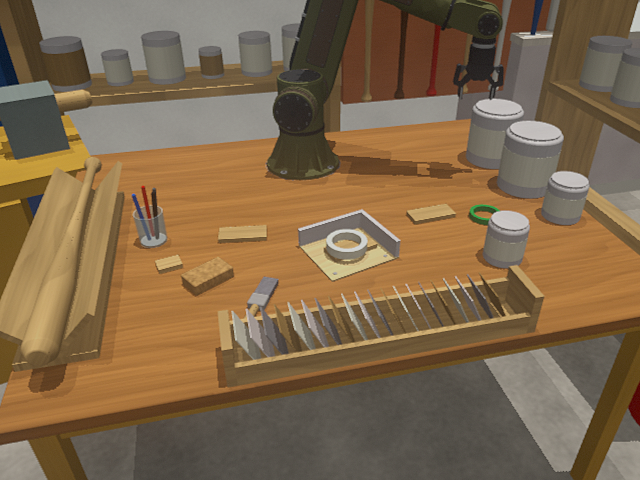

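The top view shows the jig around (315,230), with its long fence on the bottom and its end stop on the left. The tape is at (317,227) and the boards are at (197,286) and (428,290). The area around (228,195) is clear. The scene view agrees with this. Next I'll get positions by segmentation.

```bash
cat > h.py <<'E'
from bench import robot, optics
import cv2, numpy as np
def ray(c,p,z,h=480):
    f=h/2/np.tan(np.radians(c["fov_y"]/2)); R,t=c["R"],c["t"]
    d=R.T@np.array([(p[0]-c["cx"])/f,(p[1]-c["cy"])/f,1]); o=-R.T@t
    return (o+d*(z-o[2])/d[2])[:2]
def proj(c,X,h=480):
    f=h/2/np.tan(np.radians(c["fov_y"]/2)); q=(c["R"]@np.asarray(X,float).T).T+c["t"]
    return np.c_[c["cx"]+f*q[:,0]/q[:,2], c["cy"]+f*q[:,1]/q[:,2]]
def rect(x0,x1,y0,y1,z): return np.array([[x0,y0,z],[x1,y0,z],[x1,y1,z],[x0,y1,z]],float)
def place(P,x,y,deg):
    a=np.radians(deg); R=np.array([[np.cos(a),-np.sin(a),0],[np.sin(a),np.cos(a),0],[0,0,1]])
    return P@R.T+[x,y,0]
def toolmove(tx,ty,tz,yawdeg=None):
    """remaining shift in tool axes (units of .2 m) and turn about tool z (units of .12rad)"""
    s=robot.sense(); R=s["eef_rot"]; d=R.T@(np.array([tx,ty,tz])-s["tool_pos"])/.2
    out=[np.round(d,3)]
    if yawdeg is not None: # desired world yaw of the tool y axis (mod 180)
        cur=np.degrees(np.arctan2(R[1,1],R[0,1])); e=(yawdeg-cur+90)%180-90
        out.append(("az",round(float(-np.radians(e)/.12),2),"deg",round(float(e),1)))
    return s["clock"],np.round(s["tool_pos"],4),out
E
python3 - <<'E'
from h import *
im=cv2.imread("pics/top0.png"); c=optics.calibration("top")
hsv=cv2.cvtColor(im,cv2.COLOR_BGR2HSV)
for p in [(197,286),(428,290),(297,205),(340,250),(340,195),(317,206),(275,240),(320,268),(250,300)]: print(p,hsv[p[1],p[0]])
# boards
for (x,y) in [(197,286),(428,290)]:
    sub=im[y-35:y+35,x-45:x+45]; m=cv2.inRange(cv2.cvtColor(sub,cv2.COLOR_BGR2HSV),(10,60,135),(30,150,255))
    cn=max(cv2.findContours(m,0,2)[0],key=cv2.contourArea)
    r=cv2.minAreaRect(cn); b=cv2.boxPoints(r)+[x-45,y-35]; W=np.array([ray(c,p,.014) for p in b])
    e=[W[1]-W[0],W[2]-W[1]]; L=max(e,key=np.linalg.norm); print(W.mean(0),[np.linalg.norm(v) for v in e],"long yaw",np.degrees(np.arctan2(L[1],L[0])))
cv2.imwrite("pics/jig.png",cv2.resize(im[170:290,250:380],None,fx=5,fy=5,interpolation=cv2.INTER_CUBIC)[:600])
E
```

```text
(197, 286) [ 16 111 170]
(428, 290) [ 16 113 172]
(297, 205) [ 26  74 185]
(340, 250) [ 24  79 185]
(340, 195) [ 30  63 185]
(317, 206) [117  12 195]
(275, 240) [117  12 187]
(320, 268) [120  12 191]
(250, 300) [ 12 148 140]
[0.43308151 0.29277701] [np.float64(0.21059726842357343), np.float64(0.16139043559152355)] long yaw -91.3697684780669
[ 0.41157814 -0.24734428] [np.float64(0.2068808874548199), np.float64(0.15990828608775404)] long yaw -91.36108181653482
```

View pics/jig.png

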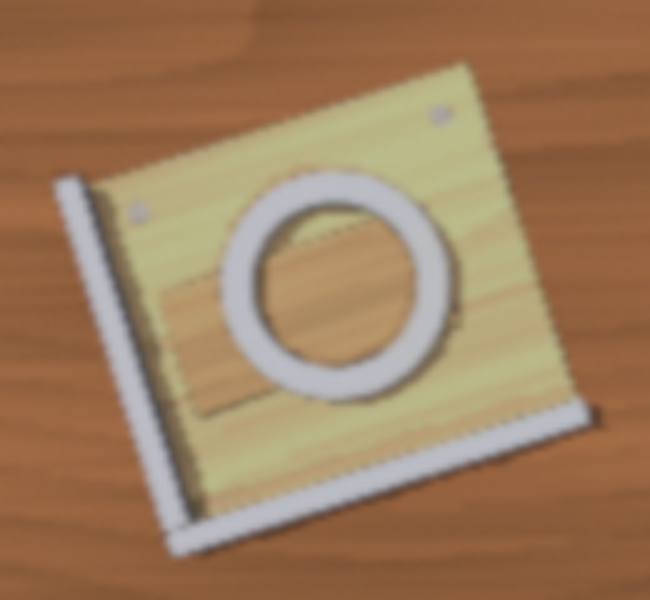

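The crop shows the fence corner outside at (172,552), the fence ends at (590,410) and (65,180), and the tape centred at (338,286). The left short edge of board0 runs from (160,292) to (200,415).

```bash
python3 - <<'E'
from h import *
im=cv2.imread("pics/top0.png"); c=optics.calibration("top")
hsv=cv2.cvtColor(im,cv2.COLOR_BGR2HSV)
for (x,y) in [(197,286),(428,290)]:
    sub=cv2.resize(hsv[y-35:y+35,x-45:x+45],None,fx=4,fy=4,interpolation=cv2.INTER_LINEAR); m=cv2.inRange(sub,(10,60,156),(30,129,255))
    m=cv2.morphologyEx(cv2.morphologyEx(m,cv2.MORPH_CLOSE,np.ones((9,9))),cv2.MORPH_OPEN,np.ones((15,15)))
    cn=max(cv2.findContours(m,0,2)[0],key=cv2.contourArea)
    b=cv2.boxPoints(cv2.minAreaRect(cn))/4-.375+[x-45,y-35]; W=np.array([ray(c,p,.014) for p in b])
    e=[W[1]-W[0],W[2]-W[1]]; L=max(e,key=np.linalg.norm); print(W.mean(0),[round(np.linalg.norm(v),4) for v in e],"long yaw",np.degrees(np.arctan2(L[1],L[0])))
g=lambda u,v,z: ray(c,(250+u/5-.4,170+v/5-.4),z)
# jig: white wall top
m=cv2.inRange(hsv,(100,0,170),(130,30,255)); m[:, :255]=0; m[:,375:]=0; m[:195]=0;m[285:]=0
n,lab,st,_=cv2.connectedComponentsWithStats(m)
for i in range(1,n):
    if st[i,4]>100: print("comp",st[i]); 
i=lab[240,275]; 
print("lab",i,lab[268,320])
A,B,C=g(170,555,.056),g(595,410,.056),g(65,180,.056)
print("corner,end long,end stop",A,B,C,np.linalg.norm(B-A),np.linalg.norm(C-A),np.degrees(np.arctan2(*(A-B)[::-1]))-90,np.degrees(np.arctan2(*(C-A)[::-1])))
i=lab[206,317]; cn=max(cv2.findContours((lab==i).astype(np.uint8),0,2)[0],key=cv2.contourArea); (u,v),r=cv2.minEnclosingCircle(cn); W=ray(c,(u,v),.045); print("tape",(u,v),r,W)
# board0
P=[g(160,292,.02),g(200,415,.02),g(370,222,.02),g(275,390,.02)]
print("b0",P,np.linalg.norm(P[0]-P[1])); print(np.degrees(np.arctan2(*(P[0]-P[2])[::-1]))-90,np.degrees(np.arctan2(*(P[1]-P[3])[::-1]))-90)
print(hsv.shape)
# jig from base: corners
for q in [(97,183),(468,65),(578,400)]: print("base",g(*q,.006))
E
```

```text
[0.4333304  0.29426139] [np.float64(0.1285), np.float64(0.0603)] long yaw -85.34856702145542
[ 0.41075114 -0.24808564] [np.float64(0.0607), np.float64(0.1294)] long yaw -97.94598347625663
comp [295 205  44  44 574]
comp [262 206 105  74 573]
lab 2 2
corner,end long,end stop [0.44082784 0.08402521] [ 0.50214798 -0.11073681] [0.61314304 0.12856331] 0.20418718189078344 0.17797800673438452 17.47642530256637 14.492008006807714
tape (316.5520935058594, 226.6041717529297) 22.07862091064453 [0.56258847 0.00650895]
b0 [array([0.5628056 , 0.08911084]), array([0.50479659, 0.07159079]), array([ 0.59316159, -0.00997432]), array([0.51563337, 0.03626428])] 0.060597004553406025
17.033107912942498 17.053941050665628
(480, 640, 3)
base [0.61604231 0.11909335]
base [ 0.66751853 -0.05787193]
base [ 0.50785045 -0.10560559]
```

Request:
move_arm:
  deltas:
    - [0,0,0,0,0,0.99,0]
    - [0,0,0,0,0,0.99,0]
    - [0,0,0,0,0,0.99,0]
    - [0,0,0,0,0,0.99,0]
    - [0,0,0,0,0,0.99,0]
    - [0,0,0,0,0,0.99,0]
    - [0,0,0,0,0,0.99,0]
    - [0,0,0,0,0,0.99,0]
    - [-0.177,0.079,0.02,0,0,0,0]
    - [-0.177,0.079,0.02,0,0,0,0]
    - [-0.177,0.079,0.02,0,0,0,0]
    - [-0.177,0.079,0.02,0,0,0,0]
    - [-0.177,0.079,0.02,0,0,0,0]
    - [-0.177,0.079,0.02,0,0,0,0]
    - [-0.177,0.079,0.02,0,0,0,0]
    - [-0.177,0.079,0.02,0,0,0,0]
    - [-0.177,0.079,0.02,0,0,0,0]
    - [-0.177,0.079,0.02,0,0,0,0]
    - [-0.177,0.079,0.02,0,0,0,0]
    - [-0.177,0.079,0.02,0,0,0,0]
  grip_force: 40

```text
clock: 1.77
tool_pos: [0.4818, 0.1673, 0.194]
eef_rot: [[-0.289, 0.957, -0.0], [0.957, 0.289, -0.0], [-0.0, -0.0, -1.0]]
force: [-0.2, 0.3, 0.5]
width: 0.0854
grasp_force: 0.0
```

Request:
move_arm:
  deltas:
    - [-0.177,0.079,0.02,0,0,0,0]
    - [-0.177,0.079,0.02,0,0,0,0]
    - [-0.177,0.079,0.02,0,0,0,0]
    - [-0.177,0.079,0.02,0,0,0,0]
    - [-0.177,0.079,0.02,0,0,0,0]
    - [0,0,0,0,0,0,0]
    - [0,0,0,0,0,0,0]

```text
clock: 2.35
tool_pos: [0.6081, 0.021, 0.173]
eef_rot: [[-0.287, 0.958, -0.002], [0.958, 0.287, 0.0], [0.001, -0.002, -1.0]]
force: [-0.7, 0.1, -0.5]
width: 0.0855
grasp_force: 0.0
```

```bash
python3 - <<'E'
from h import *
print(toolmove(.6062,.0194,.15,16.5))
c=optics.calibration("wrist"); cv2.imwrite("pics/w1.png",optics.snapshot("wrist")); print(c)
np.save("w1.npy",c,allow_pickle=True)
E
```

```text
(2.35, array([0.6081, 0.021 , 0.173 ]), [array([-0.005, -0.011,  0.115]), ('az', 0.03, 'deg', -0.2)])
{'fov_y': 70.11456298911716, 'cx': 319.6571566387007, 'cy': 240.00034065948572, 'R': array([[ 0.9578296 ,  0.28732682, -0.00239765],
       [ 0.2756649 , -0.91653545,  0.2897786 ],
       [ 0.08106363, -0.27821947, -0.9570907 ]]), 't': array([-0.58768638, -0.16519297,  0.26892176])}
```

View pics/w1.png

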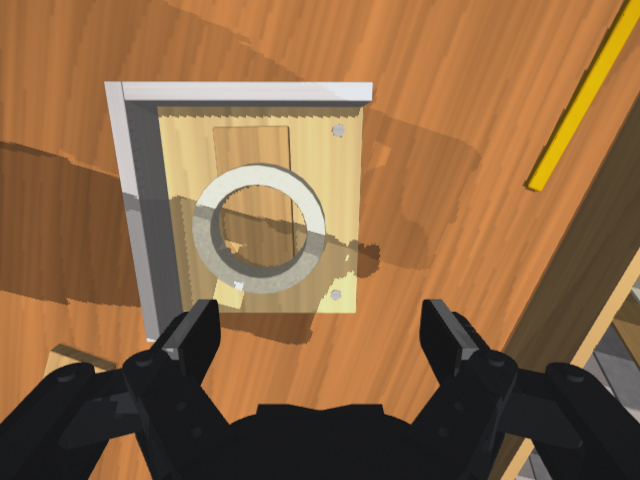

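The wrist view shows the fence outer corner at (106,82), the stop end at (372,82), the base corner at (356,312), board0's far corners at (213,127) and (289,126), and the tape ring top at u 193–325, v 164–~278.

```bash
python3 - <<'E'
from h import *
from scipy.optimize import least_squares
c=np.load("w1.npy",allow_pickle=True).item(); im=cv2.imread("pics/w1.png")
J=np.array([[-.09,.1,.056],[.09,.1,.056],[.09,.088,.056],[.09,-.1,.006],[-.078,.088,.006]]); px=np.array([[106,82],[372,83],[372,101],[356,312],[158,107]])
f=lambda q:(proj(c,place(J,*q))-px).ravel()
r=least_squares(f,[.556,.011,16.5]); print("jig",r.x,r.fun.round(1))
B=np.array([[-.03,.065,.014],[.03,.065,.014],[.03,0,.014]])+[0,0,.006]
a,b=[ray(c,p,.02) for p in [(213,127),(289,126)]]; print("b0",a,b,np.linalg.norm(a-b),"yaw",np.degrees(np.arctan2(*(b-a)[::-1])))
y=np.degrees(np.arctan2(*(b-a)[::-1])); n=np.array([-np.sin(np.radians(y)),np.cos(np.radians(y))]); print("centre",(a+b)/2-.065*n)
ps=[(193,212),(325,212),(258,164)]  # silhouette guesses on ring top
t=np.linspace(0,2*np.pi,90)
ring=lambda x,y:proj(c,np.c_[x+.053*np.cos(t),y+.053*np.sin(t),0*t+.045])
# tape: top-ring silhouette left, right, top
g=lambda q:[ring(*q)[:,0].min()-193,ring(*q)[:,0].max()-325,ring(*q)[:,1].min()-163]
r2=least_squares(g,[.5626,.0065]); print("tape",r2.x,np.round(r2.fun,1))
E
```

```text
jig [5.52989743e-01 1.39704867e-02 1.66505846e+01] [-2.9 -0.1  1.8 -1.   1.   0.4  0.5  2.  -0.2  0.3]
b0 [0.50335696 0.07473289] [0.56059456 0.09268026] 0.05998542020342042 yaw 17.409291549557626
centre [0.55142347 0.0216841 ]
tape [0.56120406 0.00954575] [-1.6  1.6  0.2]
```

Request:
move_arm:
  deltas:
    - [0,-0.012,0.1,0,0,0,0]
    - [0,0,0.15,0,0,0,0]
    - [0,0,0.15,0,0,0,0]
    - [0,0,0.15,0,0,0,0]
    - [0,0,0.08,0,0,0,0]
    - [0,0,0.06,0,0,0,0]
    - [0,0,0,0,0,0,0]
    - [0,0,0,0,0,0,0.8]
    - [0,0,0,0,0,0,0.9]
    - [0,0,0,0,0,0,1]
    - [0,0,0,0,0,0,1]
    - [0,0,0,0,0,0,1]
    - [0,0,0,0,0,0,1]
    - [0,0,0,0,0,0,1]
    - [0,0,0,0,0,0,1]
    - [0,0,0,0,0,0,1]
  grip_force: 40

```text
clock: 3.73
tool_pos: [0.6058, 0.0218, 0.0368]
eef_rot: [[-0.289, 0.957, 0.001], [0.957, 0.289, -0.0], [-0.0, 0.001, -1.0]]
force: [-0.4, -0.6, 4.7]
width: 0.0157
grasp_force: 37.8
```

Request:
move_arm:
  deltas:
    - [0,0,-0.05,0,0,0,1]
    - [0,0,-0.1,0,0,0,1]
    - [0,0,-0.1,0,0,0,1]
    - [0,0,-0.1,0,0,0,1]
    - [0,0,-0.05,0,0,0,1]
    - [0.08,0.054,0,0,0,0,1]
    - [0.12,0.081,0,0,0,0,1]
    - [0.12,0.081,0,0,0,0,1]
    - [0.12,0.081,0,0,0,0,1]
    - [0.12,0.081,0,0,0,0,1]
    - [0.12,0.081,0,0,0,0,1]
    - [0.12,0.081,0,0,0,0,1]
    - [0.1,0.068,0,0,0,0,1]
    - [0.058,0.039,0,0,0,0,1]
    - [0,0,0.1,0,0,0,1]
    - [0,0,0.1,0,0,0,1]
    - [0,0,0.1,0,0,0,1]
    - [0,0,0.1,0,0,0,1]
    - [0,0,0.04,0,0,0,1]
    - [0,0,0,0,0,0,1]

```text
clock: 5.4
tool_pos: [0.6727, 0.2424, 0.0257]
eef_rot: [[-0.289, 0.957, -0.004], [0.957, 0.289, -0.001], [0.0, -0.004, -1.0]]
force: [-1.0, -0.4, -1.0]
width: 0.0155
grasp_force: 38.0
```

Request:
move_arm:
  deltas:
    - [0,0,0.02,0,0,0,1]
    - [0,0,0.02,0,0,0,1]
    - [0,0,0,0,0,0,1]
    - [0,0,0,0,0,0,1]
    - [0,0,0,0,0,0,1]

```text
clock: 5.82
tool_pos: [0.6742, 0.2428, 0.021]
eef_rot: [[-0.289, 0.957, 0.001], [0.957, 0.289, 0.0], [-0.0, 0.001, -1.0]]
force: [0.0, -0.3, -0.2]
width: 0.0155
grasp_force: 38.0
```

Request:
move_arm:
  deltas:
    - [0,0,0.012,0,0,0,1]
    - [0,0,0.008,0,0,0,1]
    - [0,0,0,0,0,0,1]
    - [0,0,0,0,0,0,1]

```text
clock: 6.15
tool_pos: [0.6743, 0.2428, 0.0172]
eef_rot: [[-0.289, 0.957, 0.001], [0.957, 0.289, 0.0], [-0.0, 0.001, -1.0]]
force: [-2.4, -0.8, 5.3]
width: 0.0151
grasp_force: 38.6
```

Request:
move_arm:
  deltas:
    - [0,0,0,0,0,0,0.7]
    - [0,0,0,0,0,0,0.5]
    - [0,0,0,0,0,0,0]
    - [0,0,0,0,0,0,0]
    - [0,0,-0.05,0,0,0,0]
    - [0,0,-0.15,0,0,0,0]
    - [0,0,-0.18,0,0,0,0]
    - [0,0,-0.18,0,0,0,0]
    - [0,0,-0.18,0,0,0,0]
    - [0,0,0,0,0,0.885,0]
    - [0,0,0,0,0,0.885,0]
    - [0,-0.169,0,0,0,0,0]
    - [0,-0.169,0,0,0,0,0]
    - [0,-0.169,0,0,0,0,0]
    - [0,-0.169,0,0,0,0,0]
    - [0,-0.169,0,0,0,0,0]
    - [0,-0.169,0,0,0,0,0]
    - [0,-0.169,0,0,0,0,0]
    - [0,0,0,0,0,0,0]
    - [0,0,0,0,0,0,0]

```text
clock: 7.82
tool_pos: [0.4374, 0.2237, 0.1655]
eef_rot: [[-0.082, 0.997, 0.002], [0.997, 0.082, 0.001], [0.0, 0.002, -1.0]]
force: [0.5, 0.5, 0.5]
width: 0.0854
grasp_force: 0.0
```

```bash
python3 - <<'E'
from h import *
print(toolmove(.4333,.2943,.15,4.65))
c=optics.calibration("wrist"); cv2.imwrite("pics/w2.png",optics.snapshot("wrist")); np.save("w2.npy",c,allow_pickle=True)
E
```

```text
(7.8167, array([0.4374, 0.2237, 0.1655]), [array([0.354, 0.008, 0.078]), ('az', 0.01, 'deg', -0.1)])
```

View pics/w2.png

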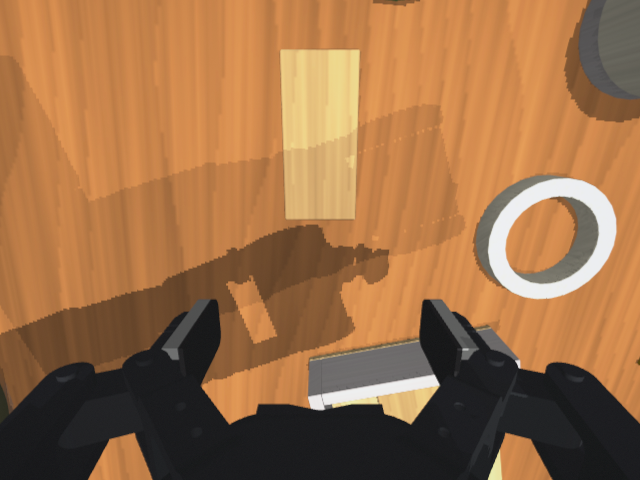

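The tape lies flat on the bench. Board1's corners are at (280,50), (360,49), (355,219) and (286,218).

```bash
python3 - <<'E'
from h import *
c=np.load("w2.npy",allow_pickle=True).item()
W=np.array([ray(c,p,.014) for p in [(280,50),(360,49),(355,219),(286,218)]]); m=W.mean(0)
d=W[0]+W[1]-W[2]-W[3]; print(m,[np.linalg.norm(W[i]-W[i-1]).round(4) for i in range(4)],"width yaw",np.degrees(np.arctan2(d[1],d[0]))-90)
print(toolmove(m[0],m[1],.016,np.degrees(np.arctan2(d[1],d[0]))-90))
E
```

```text
[0.43170179 0.29519045] [np.float64(0.1271), np.float64(0.0591), np.float64(0.1287), np.float64(0.0584)] width yaw 4.9402572102771956
(7.8667, array([0.4385, 0.2238, 0.1654]), [array([ 0.358, -0.006,  0.747]), ('az', -0.04, 'deg', 0.3)])
```

Request:
move_arm:
  deltas:
    - [0.1,-0.006,0,0,0,-0.04,0]
    - [0.16,0,0,0,0,0,0]
    - [0.098,0,0.05,0,0,0,0]
    - [0,0,0.15,0,0,0,0]
    - [0,0,0.15,0,0,0,0]
    - [0,0,0.15,0,0,0,0]
    - [0,0,0.1,0,0,0,0]
    - [0,0,0.1,0,0,0,0]
    - [0,0,0.04,0,0,0,0]
    - [0,0,0.025,0,0,0,0]
    - [0,0,0,0,0,0,0]
    - [0,0,0,0,0,0,0.15]
    - [0,0,0,0,0,0,0.3]
    - [0,0,0,0,0,0,0.5]
    - [0,0,0,0,0,0,0.7]
    - [0,0,0,0,0,0,1]
    - [0,0,0,0,0,0,1]
    - [0,0,0,0,0,0,1]
    - [0,0,0,0,0,0,1]

```text
clock: 9.45
tool_pos: [0.4316, 0.2952, 0.0127]
eef_rot: [[-0.086, 0.996, 0.002], [0.996, 0.086, 0.001], [0.001, 0.002, -1.0]]
force: [-0.6, -1.6, 4.8]
width: 0.0589
grasp_force: 42.6
```

Request:
move_arm:
  deltas:
    - [0,0,-0.03,0,0,0,1]
    - [0,0,-0.1,0,0,0,1]
    - [0,0,-0.12,0,0,0,1]
    - [0,0,-0.12,0,0,0,1]
    - [0,0,-0.08,0,0,0,1]
    - [0,0,0,0,0,-0.91,1]
    - [0,0,0,0,0,-0.91,1]
    - [-0.1,0.011,0,0,0,0,1]
    - [-0.16,0.018,0,0,0,0,1]
    - [-0.18,0.02,0,0,0,0,1]
    - [-0.18,0.02,0,0,0,0,1]
    - [-0.18,0.02,0,0,0,0,1]
    - [-0.18,0.02,0,0,0,0,1]
    - [-0.18,0.02,0,0,0,0,1]
    - [-0.16,0.018,0,0,0,0,1]
    - [-0.1,0.011,0,0,0,0,1]
    - [-0.064,0.005,0,0,0,0,1]
    - [0,0,0,0,0,0,1]
    - [0,0,0,0,0,0,1]

```text
clock: 11.03
tool_pos: [0.5508, 0.0216, 0.1016]
eef_rot: [[-0.299, 0.954, 0.0], [0.954, 0.299, 0.0], [0.0, 0.0, -1.0]]
force: [0.1, -0.2, -1.5]
width: 0.0586
grasp_force: 43.7
```

```bash
python3 - <<'E'
from h import *
print(toolmove(.5514,.0217,.0337,17.4)); s=robot.sense(); print(s["width"],s["eef_rot"][2])
cv2.imwrite("pics/w3.png",optics.snapshot("wrist"))
E
```

```text
(11.0333, array([0.5508, 0.0216, 0.1016]), [array([-0.   ,  0.003,  0.339]), ('az', 0.0, 'deg', -0.0)])
0.05862924990994198 [ 1.16100297e-04  1.24378549e-04 -9.99999986e-01]
```

View pics/w3.png

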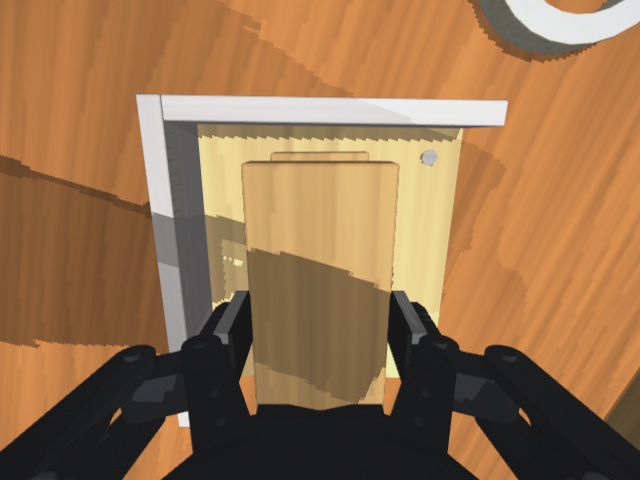

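Board1 is held level and centred over board0, whose far edge shows at (271–368,153). I'll lower it.

Request:
move_arm:
  deltas:
    - [0,0.003,0.07,0,0,0,1]
    - [0,0,0.1,0,0,0,1]
    - [0,0,0.09,0,0,0,1]
    - [0,0,0.04,0,0,0,1]
    - [0,0,0.02,0,0,0,1]
    - [0,0,0.012,0,0,0,1]
    - [0,0,0,0,0,0,1]
    - [0,0,0,0,0,0,1]

```text
clock: 11.75
tool_pos: [0.5519, 0.0218, 0.0357]
eef_rot: [[-0.3, 0.954, 0.001], [0.954, 0.3, -0.0], [-0.0, 0.001, -1.0]]
force: [0.1, -0.0, -0.7]
width: 0.0587
grasp_force: 43.7
```

Request:
move_arm:
  deltas:
    - [0,0,0.01,0,0,0,1]
    - [0,0,0,0,0,0,1]
    - [0,0,0,0,0,0,1]
    - [0,0,0,0,0,0,0.4]
    - [0,0,0,0,0,0,0.2]
    - [0,0,0,0,0,0,0]
    - [0,0,0,0,0,0,0]
    - [0,0,0,0,0,0,0]
    - [0,0,-0.05,0,0,0,0]
    - [0,0,-0.15,0,0,0,0]
    - [0,0,-0.15,0,0,0,0]
    - [0,0,-0.15,0,0,0,0]
    - [0,0,-0.15,0,0,0,0]
    - [0,0,0,0,0,0.922,0]
    - [0,0,0,0,0,0.922,0]
    - [0,0,0,0,0,0.922,0]
    - [0,0,0,0,0,0.922,0]

```text
clock: 13.17
tool_pos: [0.5515, 0.0216, 0.1639]
eef_rot: [[0.143, 0.99, 0.001], [0.99, -0.143, -0.0], [0.0, 0.001, -1.0]]
force: [0.7, -0.1, -0.2]
width: 0.0854
grasp_force: 0.0
```

Request:
move_arm:
  deltas:
    - [-0.178,-0.051,0,0,0,0,0]
    - [-0.178,-0.051,0,0,0,0,0]
    - [-0.178,-0.051,0,0,0,0,0]
    - [-0.178,-0.051,0,0,0,0,0]
    - [-0.178,-0.051,0,0,0,0,0]
    - [-0.178,-0.051,0,0,0,0,0]
    - [-0.178,-0.051,0,0,0,0,0]
    - [-0.178,-0.051,0,0,0,0,0]
    - [-0.178,-0.051,0,0,0,0,0]
    - [-0.178,-0.051,0,0,0,0,0]
    - [0,0,0,0,0,0,0]
    - [0,0,0,0,0,0,0]

```text
clock: 14.17
tool_pos: [0.4007, -0.3182, 0.1635]
eef_rot: [[0.141, 0.99, 0.0], [0.99, -0.141, -0.0], [-0.0, 0.0, -1.0]]
force: [1.4, 1.1, -0.8]
width: 0.0854
grasp_force: 0.0
```

```bash
python3 - <<'E'
from h import *
print(toolmove(.4108,-.2481,.0127,-7.95))
c=optics.calibration("wrist"); cv2.imwrite("pics/w4.png",optics.snapshot("wrist")); np.save("w4.npy",c,allow_pickle=True)
E
```

```text
(14.1667, array([ 0.4007, -0.3182,  0.1635]), [array([0.355, 0.   , 0.754]), ('az', -0.02, 'deg', 0.1)])
```

View pics/w4.png

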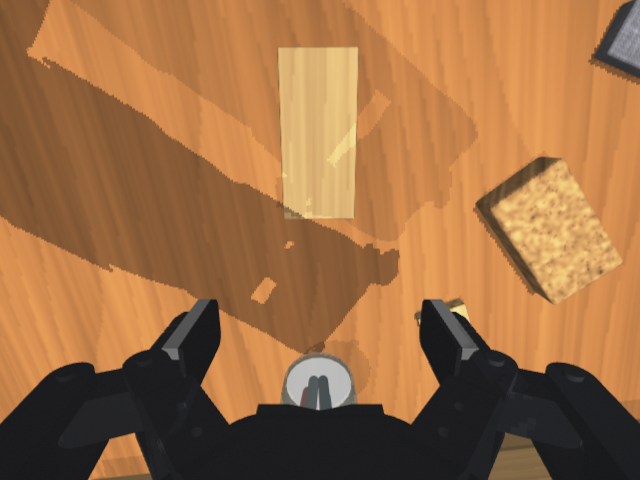

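Board2's corners are at (279,47), (358,47), (354,218) and (285,218).

```bash
python3 - <<'E'
from h import *
c=np.load("w4.npy",allow_pickle=True).item()
W=np.array([ray(c,p,.014) for p in [(279,47),(358,47),(354,218),(285,218)]]); m=W.mean(0)
d=W[0]+W[1]-W[2]-W[3]; y=np.degrees(np.arctan2(d[1],d[0]))-90; print(m,[np.linalg.norm(W[i]-W[i-1]).round(4) for i in range(4)],y)
print(toolmove(m[0],m[1],.0127,y))
E
```

```text
[ 0.40979327 -0.24628842] [np.float64(0.1282), np.float64(0.0578), np.float64(0.1282), np.float64(0.058)] -7.750383766239921
(14.2167, array([ 0.4012, -0.3171,  0.1634]), [array([ 0.357, -0.007,  0.753]), ('az', -0.04, 'deg', 0.2)])
```

Request:
move_arm:
  deltas:
    - [0.1,-0.007,0,0,0,-0.04,0]
    - [0.16,0,0,0,0,0,0]
    - [0.097,0,0.05,0,0,0,0]
    - [0,0,0.15,0,0,0,0]
    - [0,0,0.15,0,0,0,0]
    - [0,0,0.15,0,0,0,0]
    - [0,0,0.1,0,0,0,0]
    - [0,0,0.1,0,0,0,0]
    - [0,0,0.035,0,0,0,0]
    - [0,0,0.02,0,0,0,0]
    - [0,0,0,0,0,0,0]
    - [0,0,0,0,0,0,0.15]
    - [0,0,0,0,0,0,0.3]
    - [0,0,0,0,0,0,0.5]
    - [0,0,0,0,0,0,0.7]
    - [0,0,0,0,0,0,1]
    - [0,0,0,0,0,0,1]
    - [0,0,0,0,0,0,1]
    - [0,0,0,0,0,0,1]

```text
clock: 15.8
tool_pos: [0.4102, -0.2463, 0.0132]
eef_rot: [[0.133, 0.991, 0.002], [0.991, -0.133, -0.001], [-0.001, 0.002, -1.0]]
force: [-1.4, 3.5, 7.7]
width: 0.0587
grasp_force: 41.4
```

Request:
move_arm:
  deltas:
    - [0,0,-0.03,0,0,0,1]
    - [0,0,-0.12,0,0,0,1]
    - [0,0,-0.15,0,0,0,1]
    - [0,0,-0.15,0,0,0,1]
    - [0,0,-0.1,0,0,0,1]
    - [0,0,0,0,0,-0.912,1]
    - [0,0,0,0,0,-0.912,1]
    - [0,0,0,0,0,-0.912,1]
    - [0,0,0,0,0,-0.912,1]
    - [0.08,0.08,0,0,0,0,1]
    - [0.12,0.12,0,0,0,0,1]
    - [0.13,0.13,0,0,0,0,1]
    - [0.13,0.13,0,0,0,0,1]
    - [0.13,0.13,0,0,0,0,1]
    - [0.13,0.13,0,0,0,0,1]
    - [0.13,0.13,0,0,0,0,1]
    - [0.12,0.12,0,0,0,0,1]
    - [0.097,0.105,0,0,0,0,1]
    - [0,0,0,0,0,0,1]
    - [0,0,0,0,0,0,1]

```text
clock: 17.47
tool_pos: [0.551, 0.023, 0.1223]
eef_rot: [[-0.302, 0.953, 0.0], [0.953, 0.302, -0.0], [-0.0, 0.0, -1.0]]
force: [-0.2, -0.5, -0.5]
width: 0.0585
grasp_force: 43.8
```

```bash
python3 - <<'E'
from h import *
print(toolmove(.5517,.0218,.0477,17.4)); s=robot.sense(); print(s["width"])
cv2.imwrite("pics/w5.png",optics.snapshot("wrist"))
E
```

```text
(17.4667, array([0.551 , 0.023 , 0.1223]), [array([-0.007,  0.002,  0.373]), ('az', 0.02, 'deg', -0.2)])
0.05849876087927608
```

View pics/w5.png

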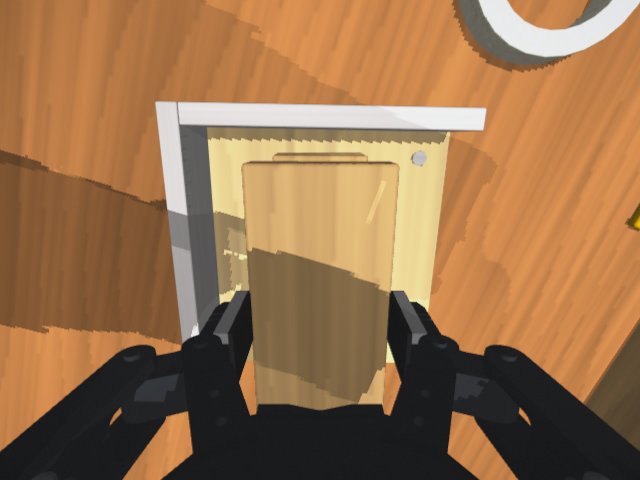

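Board2 is over the pile, lined up with the boards below at (274–367,156). Lowering and releasing.

Request:
move_arm:
  deltas:
    - [-0.007,0.002,0.08,0,0,0,1]
    - [0,0,0.1,0,0,0,1]
    - [0,0,0.1,0,0,0,1]
    - [0,0,0.05,0,0,0,1]
    - [0,0,0.025,0,0,0,1]
    - [0,0,0.015,0,0,0,1]
    - [0,0,0.003,0,0,0,1]
    - [0,0,0,0,0,0,1]
    - [0,0,0,0,0,0,1]
    - [0,0,0,0,0,0,0.4]
    - [0,0,0,0,0,0,0.2]
    - [0,0,0,0,0,0,0]
    - [0,0,0,0,0,0,0]
    - [0,0,0,0,0,0,0]

```text
clock: 18.68
tool_pos: [0.5517, 0.0208, 0.0474]
eef_rot: [[-0.3, 0.954, 0.0], [0.954, 0.3, -0.0], [-0.0, 0.0, -1.0]]
force: [-0.2, 0.8, 0.7]
width: 0.0855
grasp_force: 0.0
```

Request:
move_arm:
  deltas:
    - [0,0,-0.08,0,0,0,0]
    - [0,0,-0.16,0,0,0,0]
    - [0,0,-0.17,0,0,0,0]
    - [0,0,0,0,0,-0.998,0.5]
    - [0,0,0,0,0,-0.998,1]
    - [0,0,0,0,0,-0.998,1]
    - [0,0,0,0,0,-0.998,1]
    - [0,0,0,0,0,-0.998,1]
    - [0,0,0,0,0,-0.998,1]
    - [0,0,0,0,0,-0.998,1]
    - [0,0,0,0,0,-0.998,1]
    - [0,0,0,0,0,-0.998,1]
    - [0,0,0,0,0,-0.998,1]
    - [0,0,0,0,0,-0.998,1]
    - [0,0,0,0,0,-0.998,1]
    - [0,0,0,0,0,-0.998,1]
    - [-0.153,0.002,0,0,0,0,1]
    - [-0.153,0.003,0,0,0,0,1]
    - [0,0,0,0,0,0,1]
    - [0,0,0,0,0,0,1]
  grip_force: 20

```text
clock: 20.35
tool_pos: [0.6103, 0.0396, 0.1286]
eef_rot: [[-0.958, -0.287, -0.001], [-0.287, 0.958, -0.0], [0.001, 0.0, -1.0]]
force: [-0.5, -0.3, -1.4]
width: -0.0002
grasp_force: 0.0
```

```bash
python3 - <<'E'
from h import *
print(toolmove(.6101,.0394,.022,106.65)); print(robot.sense()["width"])
c=optics.calibration("wrist"); cv2.imwrite("pics/w6.png",optics.snapshot("wrist")); np.save("w6.npy",c,allow_pickle=True)
E
```

```text
(20.35, array([0.6103, 0.0396, 0.1286]), [array([ 0.001, -0.001,  0.533]), ('az', 0.0, 'deg', -0.0)])
-0.00023166845199949028
```

View pics/w6.png

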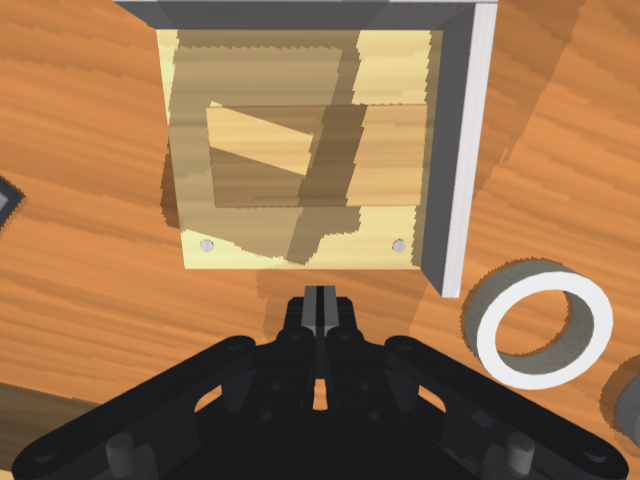

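The pile is neat and parallel to the jig, at u 207–428, v 106–205, and the closed fingers are centred on it at u≈320. I'll descend and push toward the fence.

Request:
move_arm:
  deltas:
    - [0,0,0.1,0,0,0,1]
    - [0,0,0.15,0,0,0,1]
    - [0,0,0.15,0,0,0,1]
    - [0,0,0.08,0,0,0,1]
    - [0,0,0.04,0,0,0,1]
    - [0,0,0.012,0,0,0,1]
    - [0,0,0,0,0,0,1]
    - [0.02,0,0,0,0,0,1]
    - [0.03,0,0,0,0,0,1]
    - [0.02,0,0,0,0,0,1]
    - [0.015,0,0,0,0,0,1]
    - [0.015,0,0,0,0,0,1]
    - [0.02,0,0,0,0,0,1]
    - [0.025,0,0,0,0,0,1]
    - [0.025,0,0,0,0,0,1]
    - [0.025,0,0,0,0,0,1]
    - [0.025,0,0,0,0,0,1]
    - [0,0,0,0,0,0,1]

```text
clock: 21.9
tool_pos: [0.5668, 0.0264, 0.0227]
eef_rot: [[-0.958, -0.286, -0.001], [-0.286, 0.958, -0.0], [0.001, 0.0, -1.0]]
force: [0.1, 0.7, -0.4]
width: -0.0001
grasp_force: 0.0
```

Request:
move_arm:
  deltas:
    - [0.015,0,0,0,0,0,1]
    - [0.015,0,0,0,0,0,1]
    - [0.015,0,0,0,0,0,1]
    - [0.015,0,0,0,0,0,1]
    - [0.015,0,0,0,0,0,1]
    - [0.015,0,0,0,0,0,1]
    - [0,0,0,0,0,0,1]

```text
clock: 22.48
tool_pos: [0.5499, 0.0213, 0.0228]
eef_rot: [[-0.958, -0.286, -0.001], [-0.286, 0.958, -0.0], [0.001, 0.0, -1.0]]
force: [-0.3, 0.5, 0.1]
width: -0.0001
grasp_force: 0.0
```

Request:
move_arm:
  deltas:
    - [0.005,0,0,0,0,0,1]
    - [0.005,0,0,0,0,0,1]
    - [0.005,0,0,0,0,0,1]
    - [0,0,0,0,0,0,1]

```text
clock: 22.82
tool_pos: [0.5476, 0.0206, 0.0229]
eef_rot: [[-0.958, -0.286, -0.0], [-0.286, 0.958, -0.0], [0.0, 0.0, -1.0]]
force: [0.3, -1.0, 0.2]
width: -0.0003
grasp_force: 0.0
```

Request:
move_arm:
  deltas:
    - [0.004,0,0,0,0,0,1]
    - [0.004,0,0,0,0,0,1]
    - [0,0,0,0,0,0,1]

```text
clock: 23.07
tool_pos: [0.546, 0.0202, 0.0229]
eef_rot: [[-0.958, -0.286, -0.0], [-0.286, 0.958, -0.0], [0.0, 0.0, -1.0]]
force: [-0.3, 0.4, -0.2]
width: 0.0001
grasp_force: 0.2
```

Request:
move_arm:
  deltas:
    - [0.004,0,0,0,0,0,1]
    - [0.004,0,0,0,0,0,1]
    - [0,0,0,0,0,0,1]

```text
clock: 23.32
tool_pos: [0.5445, 0.0197, 0.0229]
eef_rot: [[-0.958, -0.286, -0.0], [-0.286, 0.958, -0.0], [0.0, 0.0, -1.0]]
force: [1.1, -0.2, -0.2]
width: 0.0001
grasp_force: 0.2
```

Request:
move_arm:
  deltas:
    - [0.004,0,0,0,0,0,1]
    - [0,0,0,0,0,0,1]
    - [0.004,0,0,0,0,0,1]
    - [0,0,0,0,0,0,1]

```text
clock: 23.65
tool_pos: [0.5439, 0.0194, 0.0233]
eef_rot: [[-0.958, -0.286, 0.002], [-0.286, 0.958, 0.0], [-0.002, -0.0, -1.0]]
force: [7.3, 2.5, -1.6]
width: 0.0001
grasp_force: 3.5
```

Request:
move_arm:
  deltas:
    - [0.004,0,0,0,0,0,1]
    - [0,0,0,0,0,0,1]
    - [0,0,0,0,0,0,1]

```text
clock: 23.9
tool_pos: [0.5439, 0.0194, 0.0236]
eef_rot: [[-0.958, -0.286, 0.004], [-0.286, 0.958, 0.0], [-0.004, -0.001, -1.0]]
force: [11.9, 4.4, -1.4]
width: 0.0002
grasp_force: 6.1
```

The pile is seated against the fence at about 13 N. Backing off, lifting and turning for the end-stop push.

Request:
move_arm:
  deltas:
    - [-0.03,0,0,0,0,0,1]
    - [-0.07,0,0,0,0,0,1]
    - [0,0,-0.1,0,0,0,1]
    - [0,0,-0.15,0,0,0,1]
    - [0,0,-0.15,0,0,0,1]
    - [0,0,-0.15,0,0,0,1]
    - [0,0,0,0,0,0.935,1]
    - [0,0,0,0,0,0.935,1]
    - [0,0,0,0,0,0.935,1]
    - [0,0,0,0,0,0.935,1]
    - [0,0,0,0,0,0.935,1]
    - [0,0,0,0,0,0.935,1]
    - [0,0,0,0,0,0.935,1]
    - [0,0,0,0,0,0.935,1]
    - [0,0,0,0,0,0.935,1]
    - [0,0,0,0,0,0.935,1]
    - [0,0,0,0,0,0.935,1]
    - [0,0,0,0,0,0.935,1]
    - [0,0,0,0,0,0.935,1]
    - [0,0,0,0,0,0.935,1]

```text
clock: 25.57
tool_pos: [0.5613, 0.0248, 0.1327]
eef_rot: [[-0.281, 0.96, -0.001], [0.96, 0.281, -0.0], [0.0, -0.001, -1.0]]
force: [-0.2, -0.2, -0.7]
width: 0.0001
grasp_force: 0.0
```

Request:
move_arm:
  deltas:
    - [-0.16,-0.091,0,0,0,0,1]
    - [-0.16,-0.091,0,0,0,0,1]
    - [-0.158,-0.091,0,0,0,0,1]
    - [0,0,0,0,0,0,1]
    - [0,0,0,0,0,0,1]

```text
clock: 25.98
tool_pos: [0.5361, -0.0838, 0.1328]
eef_rot: [[-0.284, 0.959, -0.001], [0.959, 0.284, 0.0], [0.0, -0.001, -1.0]]
force: [-0.4, 0.5, 0.1]
width: -0.0003
grasp_force: 0.0
```

```bash
python3 - <<'E'
from h import *
print(toolmove(.538,-.0823,.025,16.65))
E
```

```text
(25.9833, array([ 0.5361, -0.0838,  0.1328]), [array([0.005, 0.012, 0.539]), ('az', -0.02, 'deg', 0.2)])
```

Descending, with a slow final stretch because the fence is close.

Request:
move_arm:
  deltas:
    - [0,0.012,0.1,0,0,-0.02,1]
    - [0,0,0.15,0,0,0,1]
    - [0,0,0.15,0,0,0,1]
    - [0,0,0.05,0,0,0,1]
    - [0,0,0.03,0,0,0,1]
    - [0,0,0.02,0,0,0,1]
    - [0,0,0.02,0,0,0,1]
    - [0,0,0.018,0,0,0,1]
    - [0,0,0,0,0,0,1]
    - [0,0,0,0,0,0,1]

```text
clock: 26.82
tool_pos: [0.5391, -0.0818, 0.0259]
eef_rot: [[-0.289, 0.957, 0.001], [0.957, 0.289, -0.0], [-0.0, 0.001, -1.0]]
force: [-0.5, 0.3, 0.3]
width: -0.0001
grasp_force: 0.0
```

Request:
move_arm:
  deltas:
    - [0.02,0,0,0,0,0,1]
    - [0.025,0,0,0,0,0,1]
    - [0.02,0,0,0,0,0,1]
    - [0.015,0,0,0,0,0,1]
    - [0.015,0,0,0,0,0,1]
    - [0.015,0,0,0,0,0,1]
    - [0.015,0,0,0,0,0,1]
    - [0.015,0,0,0,0,0,1]
    - [0,0,0,0,0,0,1]
    - [0,0,0,0,0,0,1]

```text
clock: 27.65
tool_pos: [0.5306, -0.0548, 0.0252]
eef_rot: [[-0.289, 0.957, -0.0], [0.957, 0.289, 0.0], [0.0, -0.0, -1.0]]
force: [-0.0, -0.7, 0.8]
width: -0.0
grasp_force: 0.0
```

Request:
move_arm:
  deltas:
    - [0.005,0,0,0,0,0,1]
    - [0.005,0,0,0,0,0,1]
    - [0,0,0,0,0,0,1]
    - [0,0,0,0,0,0,1]

```text
clock: 27.98
tool_pos: [0.5301, -0.053, 0.0253]
eef_rot: [[-0.289, 0.957, -0.0], [0.957, 0.289, 0.0], [0.0, -0.0, -1.0]]
force: [0.5, -0.5, -1.2]
width: 0.0004
grasp_force: 0.1
```

Request:
move_arm:
  deltas:
    - [0.004,0,0,0,0,0,1]
    - [0.004,0,0,0,0,0,1]
    - [0,0,0,0,0,0,1]
    - [0,0,0,0,0,0,1]

```text
clock: 28.32
tool_pos: [0.5297, -0.0515, 0.0253]
eef_rot: [[-0.289, 0.957, -0.0], [0.957, 0.289, 0.0], [0.0, -0.0, -1.0]]
force: [-0.1, -0.1, -1.1]
width: 0.0002
grasp_force: 0.2
```

Request:
move_arm:
  deltas:
    - [0.004,0,0,0,0,0,1]
    - [0.004,0,0,0,0,0,1]
    - [0,0,0,0,0,0,1]

```text
clock: 28.57
tool_pos: [0.5292, -0.0499, 0.0253]
eef_rot: [[-0.289, 0.957, -0.0], [0.957, 0.289, 0.0], [0.0, -0.0, -1.0]]
force: [-0.6, -0.2, 0.0]
width: 0.0001
grasp_force: 0.2
```

Request:
move_arm:
  deltas:
    - [0.004,0,0,0,0,0,1]
    - [0.004,0,0,0,0,0,1]
    - [0,0,0,0,0,0,1]

```text
clock: 28.82
tool_pos: [0.5288, -0.0484, 0.0253]
eef_rot: [[-0.289, 0.957, 0.0], [0.957, 0.289, -0.0], [-0.0, 0.0, -1.0]]
force: [1.2, -1.7, -1.2]
width: 0.0003
grasp_force: 0.8
```

Request:
move_arm:
  deltas:
    - [0.004,0,0,0,0,0,1]
    - [0,0,0,0,0,0,1]
    - [0,0,0,0,0,0,1]

```text
clock: 29.07
tool_pos: [0.5288, -0.0484, 0.0254]
eef_rot: [[-0.289, 0.957, 0.001], [0.957, 0.289, -0.001], [-0.001, 0.001, -1.0]]
force: [1.3, -7.9, -0.6]
width: 0.0005
grasp_force: 4.0
```

Request:
move_arm:
  deltas:
    - [0.004,0,0,0,0,0,1]
    - [0,0,0,0,0,0,1]
    - [0,0,0,0,0,0,1]

```text
clock: 29.32
tool_pos: [0.5289, -0.0483, 0.0256]
eef_rot: [[-0.288, 0.957, 0.002], [0.957, 0.288, -0.002], [-0.002, 0.001, -1.0]]
force: [1.8, -15.4, -0.9]
width: -0.0002
grasp_force: 7.3
```

Both walls have been reached, with about 15 N on the stop. Backing off and going up to look from the open side.

Request:
move_arm:
  deltas:
    - [-0.03,0,0,0,0,0,1]
    - [-0.07,0,0,0,0,0,1]
    - [0,0,-0.12,0,0,0,1]
    - [0,0,-0.2,0,0,0,1]
    - [0,0,-0.2,0,0,0,1]
    - [0,0,-0.2,0,0,0,1]
    - [0,0,0,0,0,-0.935,1]
    - [0,0,0,0,0,-0.935,1]
    - [0,0,0,0,0,-0.935,1]
    - [0,0,0,0,0,-0.935,1]
    - [0,0,0,0,0,-0.935,1]
    - [0,0,0,0,0,-0.935,1]
    - [0,0,0,0,0,-0.935,1]
    - [0,0,0,0,0,-0.935,1]
    - [0,0,0,0,0,-0.935,1]
    - [0,0,0,0,0,-0.935,1]
    - [0,0,0,0,0,-0.935,1]
    - [0,0,0,0,0,-0.935,1]
    - [0,0,0,0,0,-0.935,1]
    - [0,0,0,0,0,-0.935,1]

```text
clock: 30.98
tool_pos: [0.5342, -0.0667, 0.1693]
eef_rot: [[-0.956, -0.294, -0.0], [-0.294, 0.956, 0.0], [0.0, 0.0, -1.0]]
force: [-0.1, -0.1, -0.4]
width: -0.0001
grasp_force: 0.0
```

Request:
move_arm:
  deltas:
    - [-0.128,0.12,0,0,0,0,1]
    - [-0.128,0.12,0,0,0,0,1]
    - [-0.128,0.12,0,0,0,0,1]
    - [-0.128,0.12,0,0,0,0,1]
    - [0,0,0,0,0,0,1]
    - [0,0,0,0,0,0,1]

```text
clock: 31.48
tool_pos: [0.6048, 0.0562, 0.1687]
eef_rot: [[-0.957, -0.291, -0.001], [-0.291, 0.957, 0.0], [0.001, 0.0, -1.0]]
force: [-1.2, -0.6, 0.2]
width: -0.0
grasp_force: 0.0
```

```bash
python3 - <<'E'
from h import *
print(toolmove(.5751,.0446,.0225,106.65))
c=optics.calibration("wrist"); im=optics.snapshot("wrist"); cv2.imwrite("pics/w7.png",im); np.save("w7.npy",c,allow_pickle=True)
cv2.imwrite("pics/w7c.png",cv2.resize(im[:300,130:530],None,fx=2,fy=2,interpolation=cv2.INTER_CUBIC))
E
```

```text
(31.4833, array([0.6048, 0.0562, 0.1687]), [array([ 0.158, -0.012,  0.731]), ('az', 0.04, 'deg', -0.3)])
```

View pics/w7c.png

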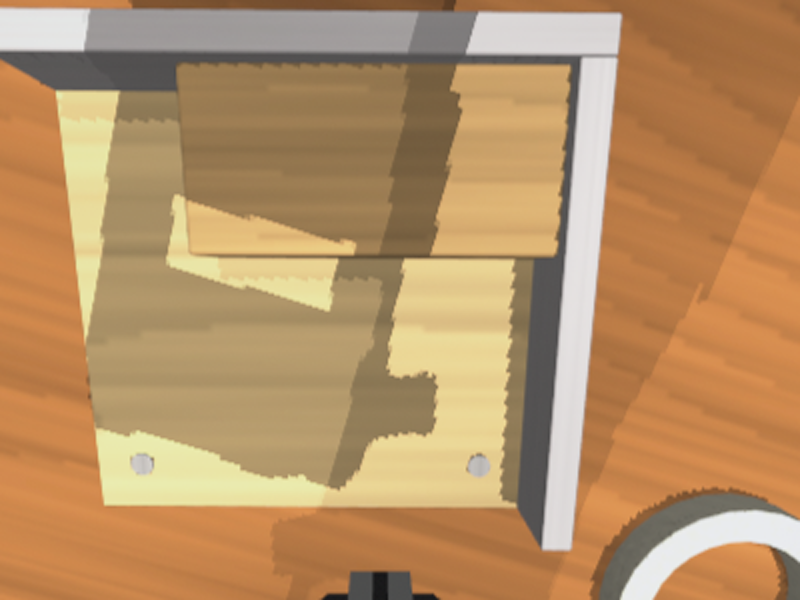

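The crop shows the top board tight into the corner: board corners (177,66), (572,65), (557,256), (189,254), with the wall's inner corner at (582,56). I'll check this numerically.

```bash
python3 - <<'E'
from h import *
from scipy.optimize import least_squares
c=np.load("w7.npy",allow_pickle=True).item(); q=lambda P:np.array(P)/2+[130-.25,-.25]
J=np.array([[-.09,.1,.056],[-.078,.088,.056],[.09,.1,.056],[.09,.088,.056],[.09,-.1,.006],[.09,.088,.006]])
px=q([(621,14),(582,56),(572,550),(543,550),(104,505),(518,506)])
r=least_squares(lambda s:(proj(c,place(J,*s))-px).ravel(),[.553,.014,16.65]); print("jig",r.x,r.fun.round(1))
W=np.array([ray(c,p,.048) for p in q([(177,66),(572,65),(557,256),(189,254)])])
a=np.radians(r.x[2]); R=np.array([[np.cos(a),-np.sin(a)],[np.sin(a),np.cos(a)]]); print(((W-r.x[:2])@R*1000).round(1))
E
```

```text
jig [5.52289431e-01 1.42821782e-02 1.66673361e+01] [ 1.3 -1.8 -0.5 -0.8  0.6  1.  -0.5  0.9 -0.7  1.2 -0.5  1.5]
[[-76.3 -40.9]
 [-77.1  87.4]
 [-18.2  87.2]
 [-18.3 -41.4]]
```

The top board is flush to within a millimetre. One more light fence push makes sure the lower boards did not shift during the stop push.

Request:
move_arm:
  deltas:
    - [0,-0.012,0.15,0,0,0.04,1]
    - [0,0,0.18,0,0,0,1]
    - [0,0,0.18,0,0,0,1]
    - [0,0,0.12,0,0,0,1]
    - [0,0,0.06,0,0,0,1]
    - [0,0,0.04,0,0,0,1]
    - [0,0,0,0,0,0,1]
    - [0.05,0,0,0,0,0,1]
    - [0.08,0,0,0,0,0,1]
    - [0.08,0,0,0,0,0,1]
    - [0.05,0,0,0,0,0,1]
    - [0.03,0,0,0,0,0,1]
    - [0.02,0,0,0,0,0,1]
    - [0.01,0,0,0,0,0,1]
    - [0,0,0,0,0,0,1]
    - [0,0,0,0,0,0,1]

```text
clock: 32.87
tool_pos: [0.5443, 0.035, 0.0236]
eef_rot: [[-0.959, -0.284, 0.001], [-0.284, 0.959, 0.0], [-0.001, -0.0, -1.0]]
force: [-0.7, 0.5, 0.6]
width: 0.0
grasp_force: 0.0
```

```bash
python3 - <<'E'
from h import *
s=robot.sense(); a=np.radians(16.65); d=s["tool_pos"][:2]-[.553,.014]; print(d@[np.cos(a),np.sin(a)], s["force"])
E
```

```text
-0.0023363453721926197 [-0.71708703  0.46793034  0.63908093]
```

Request:
move_arm:
  deltas:
    - [0.008,0,0,0,0,0,1]
    - [0.008,0,0,0,0,0,1]
    - [0.005,0,0,0,0,0,1]
    - [0,0,0,0,0,0,1]
    - [0,0,0,0,0,0,1]

```text
clock: 33.28
tool_pos: [0.5397, 0.0337, 0.0233]
eef_rot: [[-0.959, -0.284, -0.0], [-0.284, 0.959, -0.0], [0.0, 0.0, -1.0]]
force: [0.0, 0.5, -0.0]
width: -0.0
grasp_force: 0.0
```

Request:
move_arm:
  deltas:
    - [0.004,0,0,0,0,0,1]
    - [0,0,0,0,0,0,1]
    - [0,0,0,0,0,0,1]

```text
clock: 33.53
tool_pos: [0.5396, 0.0337, 0.0236]
eef_rot: [[-0.959, -0.284, 0.002], [-0.284, 0.959, 0.0], [-0.002, -0.0, -1.0]]
force: [4.3, 1.5, -0.9]
width: -0.0006
grasp_force: 2.5
```

Request:
move_arm:
  deltas:
    - [0.004,0,0,0,0,0,1]
    - [0,0,0,0,0,0,1]
    - [0,0,0,0,0,0,1]

```text
clock: 33.78
tool_pos: [0.5397, 0.0337, 0.0239]
eef_rot: [[-0.959, -0.284, 0.004], [-0.284, 0.959, 0.001], [-0.004, -0.001, -1.0]]
force: [9.4, 4.3, -1.9]
width: -0.0001
grasp_force: 5.1
```

The contact is at the same place as before, so the pile is seated. Retreating.

Request:
move_arm:
  deltas:
    - [-0.03,0,0,0,0,0,1]
    - [-0.1,0,0,0,0,0,1]
    - [-0.1,0,0,0,0,0,1]
    - [0,0,-0.15,0,0,0,1]
    - [0,0,-0.2,0,0,0,1]
    - [0,0,-0.2,0,0,0,1]
    - [0,0,-0.2,0,0,0,1]
    - [0,0,0,0,0,0,1]
    - [0,0,0,0,0,0,1]

```text
clock: 34.53
tool_pos: [0.5831, 0.0464, 0.1755]
eef_rot: [[-0.959, -0.284, 0.004], [-0.284, 0.959, -0.0], [-0.004, -0.001, -1.0]]
force: [-0.5, -0.6, -1.4]
width: -0.0
grasp_force: 0.0
```

```bash
python3 -c "
from bench import robot
print(robot.finish_job())"
```

```text
the job is handed in; nothing more can be done
None
```

I handed the job in at about 34.5 s: the tape lies flat on the bench about 0.23 m from the jig, and the three boards are piled in the jig's corner, pushed with about 15 N at most; the top board measured flush, the two below were pushed with it but not measured, and the hand-in returned no verdict.

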